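# Open the plant press

### The arm

A 6-joint arm with a two-finger parallel gripper is mounted at the origin on the work surface. World frame = base frame: x ahead of the robot, y to its left, z up, the work surface at z = 0. Lengths are in m, angles in rad, forces in N, time in s.
With the tool pointing down it reaches from about 0.375 to 0.925 m from the base axis. Payload 5.7 kg.
Tool frame: the origin (TCP) lies midway between the tips of the shut fingers; the grasp point (between the pads) lies 19 mm behind it (tcp_to_grasp is the z of the grasp point in the tool frame, in m); z points along the fingers, y is the direction in which the jaws open and shut (so a half turn about z gives the same grasp; the last joint's range is limited). The gripper opens to 88 mm and grips with 3 to 60 N. Pads are 20 mm wide; open, the fingers measure 115 mm over their backs; the gripper's body (75 mm by 178 mm) begins 61 mm behind the grasp point.
Start: joints at [-1.282, 0.359, 1.51, -0, 1.272, -0.115], TCP at [0.236, -0.552, 0.223] pointing down, gripper open.
Joint ranges: [-2.97, 2.97], [-1.01, 2.36], [0.21, 2.38], [-0.96, 4.11], [0.2, 2.71], [-2.98, 2.98]. Speed limits (rad/s): [2.39, 2.39, 3.14, 3.14, 3.14, 3.14].

### API

Orientations are given as a unit quaternion [x, y, z, w].
In Python, from cell import * gives the robot as it stands.
- The arm moves only by the tool play_rows, never from a script. Its argument "rows" is text: rows parted by semicolons, each of 6 numbers parted by spaces: the shift along the world's x, y, z in m, then the turn, a rotation vector about the world's x, y, z in rad. A call has 1 to 8 rows; each row shifts and turns the commanded pose from where the row before left it; what a row does not reach is not made up. A row lasts 1/8 s, in which the tool goes at most 62.5 mm and 10.7 degrees, less where a joint would pass 70% of its speed; a pose out of reach is approached as far as the arm can. A call is refused whole if a number of a shift passes 0.0625 or a number of a turn 0.188, either way. A call with a gripper value outside its range is refused whole. "hand" is the opening in per cent of the stroke, from 0 (shut) to 100 (fully open), set as the call begins (left out, the last holds). The fingers move at their own pace and stop on an object; "force" is the grip in N (left out, the last holds). Time passes only in rows, so rows that do not move let the fingers close. It gives the time, the measured TCP pose, the force and the opening at its end, in the units of the state.
- get_obs(): the state, without advancing time (a new reading comes with each control period).
- camera(name): name is "scene" or "top" or "wrist"; returns a dict with "color" (384x512x3 uint8, blue, green, red), "range_z" (384x512 float32, m along the optical axis (not along the pixel's ray), 0 where there is no reading), "camera_matrix" (3x3 intrinsics, pixels), "dist_coeffs" ([k1, k2, p1, p2, k3] as OpenCV has them; the pictures are not rectified), "extrinsics" (4x4, takes a point from camera to world coordinates); the wrist camera has in their place "hand_eye" (4x4, takes a point from camera to tool coordinates, whose origin is the TCP and whose axes are the flange's). Camera axes: x right, y down, z forward; pixel columns grow to the right and rows downward; lengths in m; the calibration is good to about 2 mm. A picture is of the moment at which its call begins: read the wrist's pose just before it.
- close_job(): hands the job in, once; it reports no verdict.
The state is a dict: "clock": time; "qpos": joint angles; "joint_velocities": joint speeds; "effort": joint torques, N m; "ee_pos": TCP position; "eef_rot": TCP orientation; "contact_force": force on the tool from outside, world axes, zero at the start; "moment": the same for the moment, N m; "width": finger opening in m.
Only numpy, scipy, OpenCV 4.12 (cv2) and the standard library are available. Lean on these libraries where they do the work, as an engineer would, in place of code of your own. Each camera call takes 0.05 s, during which the arm holds its last target. There are 200 camera calls.

### The job

Open the sloping plant press: with its cover still in place, turn the three black thumbscrews one after another anticlockwise until each is fully loose, then lift the wooden cover off and lower it gently, without dropping it, to lie right way up on the cork mat, centred and square with its long sides along the mat's long sides (either way round). Leave the other things standing where they are.

Things in the scene. Friction and masses are not known exactly. Their poses are not given: they have to be found in the camera images.
- press: Fixed wooden stand, 170 x 200 mm on the table, with a slotted metal deck (160 mm along the slope, 195 mm wide, 6 mm thick) that slopes at 0.42 rad (24 deg) and rises along the stand's +x. Origin: centre of its underside on the table; x towards the high side, y along its width, z up. Deck centre 115 mm above the origin; with its cover and handle on, nothing of it is higher than 175 mm. A low wooden ledge 6 mm proud of the deck keeps the cover from sliding down.
- cover: Loose plywood cover lying on the deck, 0.45 to 0.65 kg with its screws: plate 170 mm (x) x 220 mm (y) x 8 mm; under each short side a dark batten 10 mm wide and 16 mm deep (at y = +-105 mm) that straddles the deck with 2.5 mm play, so lift straight along the cover's own z for the first 30 mm. Origin: centre of the plate's underside (on the deck at the start, 16 mm over the surface when it lies on its battens); x points up the slope, y across, z out of the plate.
- cover_handle (a point): Grip point of the cover's dark wooden handle, an upright rib 14 mm thick (along the cover's x), 64 mm long (along y), from 8 to 42 mm above the cover's origin plane; this point is on its middle, 31 mm above the origin plane and 4 mm to +x of the origin. Axes as the cover's.
- mat: Fixed cork mat lying on the table, 220 mm (x) x 270 mm (y) x 6 mm. Origin: centre of its underside; z up.
- screw_a (a joint): Turn of thumbscrew a (rad), at x = 45, y = 72 mm in the cover's frame. It grows anticlockwise seen from above the cover, from 0 to a stop at 1.57 (fully loose, bar pointing up and down the slope); starts at 0.1 to 0.35 with its bar nearly across the slope. Its cross foot under the deck holds the cover until about 1.3 and is free above. Friction only (0.04 N m); it stays where left. Captive: stays in the cover.
- screw_a_grip (a point): Grip point of thumbscrew a: an upright black plastic bar on a brass washer, 12 mm thick (this point's x), 32 mm long (this point's y), from 10.5 to 39.5 mm above the cover's underside; this point is on its axis 31 mm above the underside. z is the axis, out of the cover. The point turns with the screw; at 0 its axes are parallel to the cover's.
- screw_b (a joint): The same for thumbscrew b, at x = 45, y = -72 mm in the cover's frame.
- screw_b_grip (a point): Grip point of thumbscrew b, as for a.
- screw_c (a joint): The same for thumbscrew c, at x = -48, y = 0 mm in the cover's frame.
- screw_c_grip (a point): Grip point of thumbscrew c, as for a.
- amber_bottle: Bystander: amber bottle, 50 mm across, 175 mm tall, standing in front between press and mat. Origin: centre of its underside.
- steel_mug: Bystander: steel cup, 60 mm across, 80 mm tall. Origin: centre of its underside.
- roller: Bystander: small wooden stick 100 mm long (x) with a 25 mm square rubber block in its middle, lying on the table between press and mat. Origin: centre of its underside.
- jar: Bystander: green glass jar with a pale label and lid, 56 mm across, 110 mm tall, behind the press. Origin: centre of its underside.
- stone: Bystander: grey stone, 62 mm across, 37 mm tall, in front of the press. Origin: centre of its underside.
- copper_cup: Bystander: copper cup, 64 mm across, 90 mm tall, behind the mat. Origin: centre of its underside.
- terracotta_dish: Bystander: terracotta dish, 72 mm across, 35 mm tall, in front of the mat. Origin: centre of its underside.

How it is judged:
On the way, in this order (a step that is already met when the one before it is completed fails the run):
1. all three thumbscrews loose (each beyond 1.3 rad) with the cover still on the press (value of joint each of screw_a, screw_b, screw_c above 1.3 rad and distance of cover from where it was at the start of the episode below 0.012 m), for 0.1 s.
2. the cover lifted clear of the press, over 60 mm from its seat (distance of cover from where it was at the start of the episode above 0.06 m and contact force between cover and press below 0.1 N and contact force between cover and the fingers above 0.5 N), for 0.1 s.
3. the cover brought down onto the mat (within 6 mm of resting on it) while still held, not dropped (z of cover in the frame of mat below 0.028 m and horizontal distance between cover and mat below 0.04 m and contact force between cover and the fingers above 0.5 N), for 0.1 s.
At the end, for the whole second after the job is handed in: The cover lies at rest, right way up and flat (within 0.06 rad) on the cork mat, its centre within 25 mm of the mat's centre along each side and its sides within 0.17 rad of the mat's (either way round), with all three thumbscrews still loose (beyond 1.3 rad) (x of cover in the frame of mat between -0.025 and 0.025 m and y of cover in the frame of mat between -0.025 and 0.025 m and angle between the x axis of cover and the x axis of mat, either way round below 0.17 rad and angle between cover's own z axis and vertical below 0.06 rad and z of cover in the frame of mat below 0.027 m and linear speed of cover below 0.02 m/s and value of joint each of screw_a, screw_b, screw_c above 1.3 rad); the robot touches nothing.
It fails at once if a bystander is moved by more than 25 mm (distance of any of amber_bottle, steel_mug, roller, jar, stone, copper_cup, terracotta_dish from where it was at the start of the episode above 0.025 m).
It fails at once if the cover comes down on the mat faster than 0.25 m/s (z of cover in the frame of mat below 0.028 m and horizontal distance between cover and mat below 0.12 m and linear speed of cover above 0.25 m/s).
It also fails if it takes over 72 s, if anything falls off the work surface, if the arm or the gripper's body presses on something with over 40 N, if the wrist force passes 120 N, or if a joint passes its speed limit or range.

## Working session

There is one attempt and no reset: what is moved stays moved. The work goes in short steps, Python scripts to look and compute and a tool call to move; the robot and the scene stay as the last step left them, time stands still between calls to the robot, and variables do not carry over. Pictures are saved under pics/ and viewed, about 8 in all and at most 12, crops included, and the job is handed in when it is done.

Besides the shell and the picture viewer there is one more tool, called in YAML: its name, and indented under it one key for each argument. play_rows: Moves the arm, as the interface text tells. Its arguments: {"type":"object","properties":{"rows":{"type":"string"},"hand":{"type":"number"},"force":{"type":"number"}},"required":["rows"]}

```bash
mkdir -p pics; ls; python3 - <<'E'
from cell import *
import cv2,numpy as np
o=get_obs(); print(o)
for n in("scene","top"):
    c=camera(n); cv2.imwrite(f"pics/{n}0.png",c["color"]); np.savez(f"{n}0.npz",**c)
    print(n,c["camera_matrix"].tolist(),c["dist_coeffs"],np.round(c["extrinsics"],3).tolist(),(c["range_z"]>0).mean())
E
python3 -c "
import cv2,numpy as np
a=cv2.imread('pics/scene0.png');b=cv2.imread('pics/top0.png')
cv2.imwrite('pics/s.png',cv2.resize(a,(800,600)));cv2.imwrite('pics/t.png',cv2.resize(b,(800,600)))"
```

```text
pics
{'clock': 0.0, 'qpos': array([-1.28209541e+00,  3.59512056e-01,  1.51143234e+00, -3.52106986e-06,
        1.27248961e+00, -1.15094446e-01]), 'joint_velocities': array([ 0.00130418,  0.000407  ,  0.00072234, -0.00187103, -0.00141458,
        0.00040833]), 'effort': array([ 4.41620869e-04, -5.15374446e+01, -2.70723599e+01,  6.75945450e-02,
        3.49149434e-02, -1.38982746e-04]), 'ee_pos': array([ 0.23554349, -0.55108101,  0.22180543]), 'eef_rot': array([ 9.79687283e-01,  2.00529248e-01, -8.14934072e-05, -9.17064983e-04]), 'contact_force': array([-0.4386339 , -0.31075619, -0.23680567]), 'moment': array([ 0.00650791,  0.00547742, -0.0080629 ]), 'width': 0.08747808890373099}
scene [[373.7943383151448, 0.0, 259.6654832760067], [0.0, 373.7943383151448, 188.10349829774543], [0.0, 0.0, 1.0]] [-0.02927735  0.          0.          0.          0.        ] [[0.709, 0.603, -0.365, 0.886], [0.705, -0.598, 0.38, -0.362], [0.011, -0.527, -0.85, 0.95], [0.0, 0.0, 0.0, 1.0]] 0.9959004720052084
top [[405.4240974663311, 0.0, 259.03715248937607], [0.0, 405.4240974663311, 190.6645794015898], [0.0, 0.0, 1.0]] [-0.02965413  0.          0.          0.          0.        ] [[-0.007, -0.997, 0.078, 0.447], [-1.0, 0.006, -0.008, -0.014], [0.008, -0.078, -0.997, 1.076], [0.0, 0.0, 0.0, 1.0]] 0.9961191813151041
```

View pics/t.png

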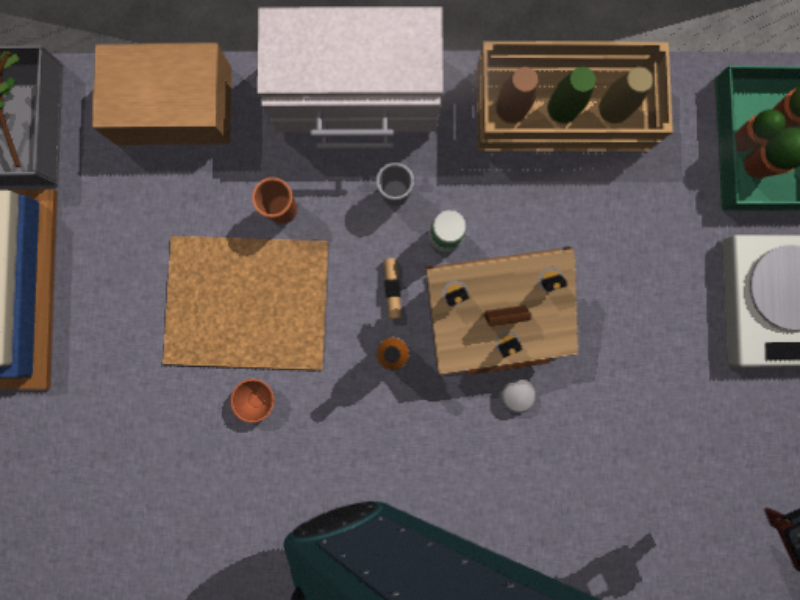

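View pics/s.png

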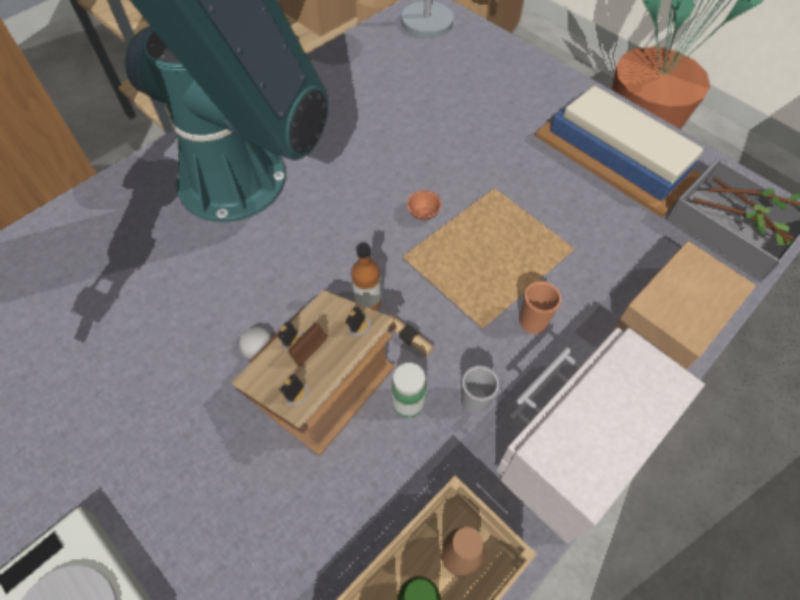

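The top view shows the press at about (505,310) of 800x600, with its high side away from the robot. Screws a and b are at (456,294) and (553,283), c is at (510,346) and the handle is at (507,316). The mat is at (245,303), the bottle at (392,353) and the roller at (393,288).

```bash
cat > h.py <<'E'
import numpy as np,cv2
from scipy.spatial.transform import Rotation as R
def cloud(c,T=None):
    h,w=c["range_z"].shape
    uv=np.stack(np.meshgrid(np.arange(w),np.arange(h)),-1).reshape(-1,1,2).astype(np.float32)
    n=cv2.undistortPoints(uv,c["camera_matrix"],c["dist_coeffs"]).reshape(-1,2)
    z=c["range_z"].reshape(-1,1)
    p=np.hstack([n*z,z]); T=c["extrinsics"] if T is None else T
    return (p@T[:3,:3].T+T[:3,3]).reshape(h,w,3)
def poly(sh,pts,s=0.64):
    m=np.zeros(sh[:2],np.uint8); cv2.fillPoly(m,[(np.array(pts)*s).astype(np.int32)],1); return m>0
def rect(xy):
    return cv2.minAreaRect(xy.astype(np.float32))
E
python3 - <<'E'
from h import *
for n,P in(("top",[(415,255),(585,240),(590,365),(430,385)]),("scene",[(225,380),(325,280),(410,320),(310,440)])):
    c=np.load(n+"0.npz"); W=cloud(c); hsv=cv2.cvtColor(c["color"],cv2.COLOR_BGR2HSV)
    m=poly(W.shape,P)&(c["range_z"]>0)
    wood=m&(hsv[...,0]>8)&(hsv[...,0]<25)&(hsv[...,1]>60)&(hsv[...,2]>90)&(W[...,2]>0.06)
    p=W[wood]; q=p
    for _ in range(8):
        ctr=q.mean(0); nn=np.linalg.svd(q-ctr,full_matrices=False)[2][2]; nn*=np.sign(nn[2]); d=(p-ctr)@nn; q=p[abs(d)<0.003]
    sl=np.arccos(nn[2]); yaw=np.arctan2(-nn[1],-nn[0]); print(n,"normal",nn.round(3),"slope",sl.round(3),"upslope yaw",yaw.round(3),len(q),len(p))
    ex=np.array([np.cos(yaw),np.sin(yaw),0]); ex-=nn*(ex@nn); ex/=np.linalg.norm(ex); ey=np.cross(nn,ex)
    r=rect(np.c_[(q-ctr)@ex,(q-ctr)@ey]); print("rect",r)
    O=ctr+ex*r[0][0]+ey*r[0][1]-nn*0.008; print("origin",O.round(4))
    L=(W-O)@np.stack([ex,ey,nn],1)
    hi=(abs(L[...,0])<.08)&(abs(L[...,1])<.105)&(L[...,2]>0.02)&(L[...,2]<0.05)&m
    k,lab,st,ce=cv2.connectedComponentsWithStats(hi.astype(np.uint8))
    for i in range(1,k):
        if st[i,4]<8: continue
        pp=L[lab==i]; t=pp[pp[:,2]>0.03]; 
        print(st[i,4],"mean",pp.mean(0).round(4),"top",t.mean(0).round(4),"max",pp.max(0).round(4),rect(t[:,:2]) if len(t)>4 else'',c["color"][lab==i].mean(0).round())
c=np.load("top0.npz");W=cloud(c);hsv=cv2.cvtColor(c["color"],cv2.COLOR_BGR2HSV)
m=poly(W.shape,[(155,230),(335,230),(335,378),(155,378)])&(hsv[...,0]>5)&(hsv[...,0]<25)&(hsv[...,1]>80)&(W[...,2]<0.02)
m=cv2.morphologyEx(m.astype(np.uint8),cv2.MORPH_OPEN,np.ones((5,5)))>0
print("mat",rect(W[m][:,:2]),"z",W[m][:,2].mean())
for n,P in dict(bottle=[(370,330),(415,330),(415,375),(370,375)],jar=[(425,205),(472,205),(472,255),(425,255)],roller=[(380,255),(408,255),(408,322),(380,322)],stone=[(500,376),(540,376),(540,415),(500,415)],copper=[(250,175),(300,175),(300,222),(250,222)],dish=[(228,375),(278,375),(278,425),(228,425)],mug=[(372,160),(418,160),(418,202),(372,202)]).items():
    m=poly(W.shape,P)&(W[...,2]>0.012); print(n,W[m].min(0).round(3),W[m].max(0).round(3))
E
```

```text
top normal [-0.405 -0.056  0.913] slope 0.421 upslope yaw 0.137 4861 5409
rect ((-0.0036849752068519592, -0.0011455416679382324), (0.17367398738861084, 0.21896536648273468), 0.03707714006304741)
origin [ 0.501  -0.1727  0.1145]
110 mean [ 0.048  -0.0697  0.0352] top [ 0.0472 -0.0698  0.0383] max [ 0.0534 -0.0539  0.0428] ((0.04573589563369751, -0.07027319073677063), (0.012598534114658833, 0.032311201095581055), 5.973820686340332) [28. 35. 42.]
101 mean [0.0481 0.0716 0.0356] top [0.0474 0.0714 0.0377] max [0.055  0.0869 0.0422] ((0.04573202505707741, 0.07110507786273956), (0.01400962844491005, 0.03129860386252403), 15.075307846069336) [31. 40. 47.]
237 mean [0.0076 0.0021 0.0372] top [0.0068 0.0017 0.04  ] max [0.0134 0.0312 0.0456] ((0.005423955153673887, 0.0003296714276075363), (0.014585725963115692, 0.06148790940642357), 2.0520005226135254) [23. 38. 65.]
107 mean [-0.0446  0.0026  0.0343] top [-0.0455  0.0026  0.0373] max [-0.0371  0.0179  0.0433] ((-0.046241644769907, 0.002048037014901638), (0.012921719811856747, 0.03136338293552399), 17.592205047607422) [27. 34. 40.]
scene norma
[... 859 characters left out ...]
]
128 mean [ 0.0525 -0.0727  0.0329] top [ 0.0518 -0.0728  0.0366] max [ 0.0587 -0.0568  0.0425] ((0.05037163570523262, -0.07176531106233597), (0.013093715533614159, 0.03026353381574154), 10.808058738708496) [51. 59. 68.]
mat ((0.5265364646911621, 0.2474852204322815), (0.27116304636001587, 0.22113168239593506), 87.56224060058594) z 0.00572534430872463
bottle [ 0.415 -0.027  0.08 ] [0.463 0.021 1.076]
jar [ 0.447 -0.119  0.012] [ 0.66  -0.014  1.076]
roller [ 0.447 -0.015  0.012] [0.598 0.011 1.076]
stone [ 0.338 -0.235  0.012] [ 0.447 -0.014  1.076]
copper [ 0.447 -0.014  0.012] [0.72  0.217 1.076]
dish [ 0.328 -0.014  0.012] [0.447 0.262 1.076]
mug [ 0.447 -0.037  0.012] [0.744 0.021 1.076]
```

```bash
cat > plan.py <<'E'
from h import *
from cell import get_obs
O=np.array([.502,-.1725,.115]); yaw,sl=.137,.42
C=R.from_euler("z",yaw)*R.from_euler("y",-sl)   # cover frame
def tool(base,th):   # jaws (tool y) along base x turned by th, tool z = -base z
    M=(base*R.from_euler("z",th)).as_matrix(); y=M[:,0]; z=-M[:,2]
    return R.from_matrix(np.stack([np.cross(y,z),y,z],1))
def cov(x,y,z): return O+C.apply([x,y,z])
def plan(p,r,name=""):
    o=get_obs(); dp=p-o["ee_pos"]; q=(r*R.from_quat(o["eef_rot"]).inv()).as_rotvec()
    print(name,"goal",p.round(4),"dp",dp.round(4),"rot",q.round(4),"|rot|",np.linalg.norm(q).round(3),"q6",o["qpos"][5].round(3))
E
python3 - <<'E'
from plan import *
plan(cov(0,0,.18),tool(C,.2)); print(C.as_matrix().round(3))
E
```

```text
goal [ 0.4293 -0.1825  0.2794] dp [0.1937 0.3686 0.0575] rot [-0.2674 -0.3788  1.4799] |rot| 1.551 q6 -0.115
[[ 0.905 -0.137 -0.404]
 [ 0.125  0.991 -0.056]
 [ 0.408  0.     0.913]]
```

play_rows:
  rows: "0.016 0.03 0.01 -0.0223 -0.0316 0.1233;0.016 0.03 0.01 -0.0223 -0.0316 0.1233;0.016 0.03 0.01 -0.0223 -0.0316 0.1233;0.016 0.03 0.01 -0.0223 -0.0316 0.1233;0.016 0.03 0.01 -0.0223 -0.0316 0.1233;0.016 0.03 0.01 -0.0223 -0.0316 0.1233;0.016 0.03 0 -0.0223 -0.0316 0.1233;0.016 0.03 0 -0.0223 -0.0316 0.1233"
  hand: 40
  force: 20

```text
clock: 1.1
ee_pos: [0.364, -0.3104, 0.2826]
eef_rot: [0.756, 0.638, 0.102, 0.108]
contact_force: [-0.2, -1.0, 0.6]
width: 0.0353
```

play_rows:
  rows: "0.016 0.03 0 -0.0223 -0.0316 0.1233;0.016 0.03 0 -0.0223 -0.0316 0.1233;0.016 0.03 0 -0.0223 -0.0316 0.1233;0.016 0.03 0 -0.0223 -0.0316 0.1233;0 0 0 0 0 0;0 0 0 0 0 0"

```text
clock: 1.85
ee_pos: [0.4276, -0.1923, 0.2826]
eef_rot: [0.566, 0.797, 0.143, 0.153]
contact_force: [0.2, -0.5, 0.2]
width: 0.0352
```

```bash
python3 - <<'E'
from plan import *
from cell import *
plan(cov(0,0,.18),tool(C,.2)); o=get_obs(); print(o["qpos"].round(3))
c=camera("wrist"); T=np.eye(4); T[:3,:3]=R.from_quat(o["eef_rot"]).as_matrix(); T[:3,3]=o["ee_pos"]; T=T@c["hand_eye"]
np.savez("w1.npz",T=T,**c); cv2.imwrite("pics/w1.png",c["color"]); print(c["hand_eye"].round(3).tolist())
E
```

```text
goal [ 0.4293 -0.1825  0.2794] dp [ 0.0017  0.0098 -0.0032] rot [-0.0002  0.0014  0.0017] |rot| 0.002 q6 -1.372
[-0.864 -0.057  1.956  0.41   1.043 -1.372]
[[0.001, -0.959, -0.283, 0.077], [1.0, 0.001, -0.0, 0.001], [0.0, -0.283, 0.959, -0.162], [0.0, 0.0, 0.0, 1.0]]
```

View pics/w1.png

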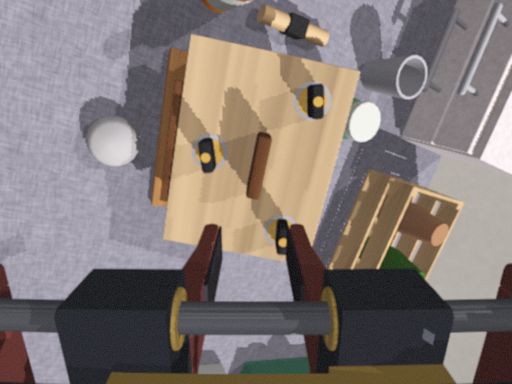

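The wrist view shows a at (316,101), c at (207,154), b at (282,235) and the handle at (259,165). The arm sits as expected. Next I refine the pose from this near view.

```bash
python3 - <<'E'
from plan import *
c=np.load("w1.npz"); W=cloud(c,c["T"]); L=C.inv().apply((W-O).reshape(-1,3)).reshape(W.shape)
roi=(abs(L[...,0])<.1)&(abs(L[...,1])<.125); roi[225:,180:330]=0
pl=roi&(abs(L[...,2]-.008)<.004); p=L[pl]
print("plate z",p[:,2].mean(),"tilt",np.linalg.lstsq(np.c_[p[:,:2],np.ones(len(p))],p[:,2],rcond=None)[0].round(4)); print("rect",rect(p[:,:2]))
roi=(abs(L[...,0])<.1)&(abs(L[...,1])<.125)&(L[...,2]>.03)&(L[...,2]<.05)
k,lab,st,ce=cv2.connectedComponentsWithStats(roi.astype(np.uint8))
for i in range(1,k):
    if st[i,4]>30: print(st[i],L[lab==i].mean(0).round(4),np.median(L[lab==i][:,2]).round(4),rect(L[lab==i][:,:2]))
E
```

```text
plate z 0.00952042703200534 tilt [ 0.0023 -0.001   0.0096]
rect ((-0.006399884819984436, 0.0009368583559989929), (0.22090749442577362, 0.1806071698665619), 89.6641616821289)
[310  83  15  37 488] [0.0423 0.0735 0.04  ] 0.0404 ((0.04319875314831734, 0.07323212921619415), (0.01241725217550993, 0.03220759332180023), 13.150973320007324)
[246 134  26  66 965] [0.0018 0.0028 0.0428] 0.0432 ((0.002138000912964344, 0.00110674649477005), (0.06380896270275116, 0.014023144729435444), 89.93258666992188)
[198 140  17  34 436] [-0.0494  0.0022  0.04  ] 0.0406 ((-0.04984578117728233, 0.001093011349439621), (0.012343095615506172, 0.03196737542748451), 17.819551467895508)
[276 224  13  32 289] [ 0.041  -0.0695  0.0396] 0.0406 ((0.04196992143988609, -0.07080911099910736), (0.011254893615841866, 0.03175809234380722), 4.696936130523682)
```

```bash
sed -i 's/^def tool/O=O+C.apply([-.0012,.0008,.001])\ndef tool/' plan.py; python3 - <<'E'
from plan import *
plan(cov(.045,.072,.075),tool(C,.23-np.pi+.3)); print("n*3.01-part",(C.as_matrix()[:,2]*-2.81/18).round(4))
E
```

```text
goal [ 0.501  -0.0992  0.2023] dp [ 0.0733  0.0934 -0.0804] rot [ 1.1374  0.1559 -2.5647] |rot| 2.81 q6 -1.372
n*3.01-part [ 0.0631  0.0087 -0.1425]
```

play_rows:
  rows: "0.0046 0.0058 0 0.0698 0.0097 -0.1578;0.0046 0.0058 0 0.0698 0.0097 -0.1578;0.0046 0.0058 0 0.0698 0.0097 -0.1578;0.0046 0.0058 0 0.0698 0.0097 -0.1578;0.0046 0.0058 0 0.0698 0.0097 -0.1578;0.0046 0.0058 0 0.0698 0.0097 -0.1578;0.0046 0.0058 0 0.0698 0.0097 -0.1578;0.0046 0.0058 0 0.0698 0.0097 -0.1578"

```text
clock: 2.9
ee_pos: [0.4647, -0.1463, 0.2827]
eef_rot: [0.946, 0.25, 0.207, 0.027]
contact_force: [0.2, 1.0, 1.3]
width: 0.0354
```

play_rows:
  rows: "0.0046 0.0058 0 0.0698 0.0097 -0.1578;0.0046 0.0058 0 0.0698 0.0097 -0.1578;0.0046 0.0058 0 0.0698 0.0097 -0.1578;0.0046 0.0058 0 0.0698 0.0097 -0.1578;0.0046 0.0058 0 0.0698 0.0097 -0.1578;0.0046 0.0058 0 0.0698 0.0097 -0.1578;0.0046 0.0058 0 0.0698 0.0097 -0.1578;0.0046 0.0058 0 0.0698 0.0097 -0.1578"

```text
clock: 3.9
ee_pos: [0.5016, -0.0999, 0.2827]
eef_rot: [0.888, -0.41, 0.175, -0.111]
contact_force: [0.1, -0.1, -0.7]
width: 0.0352
```

play_rows:
  rows: "0 0 -0.016 0.0698 0.0097 -0.1578;0 0 -0.016 0.0698 0.0097 -0.1578;0 0 -0.016 0 0 0;0 0 -0.016 0 0 0;0 0 -0.016 0 0 0;0 0 0 0 0 0"

```text
clock: 4.65
ee_pos: [0.5007, -0.0994, 0.2015]
eef_rot: [0.806, -0.555, 0.152, -0.14]
contact_force: [0.6, -0.1, 1.3]
width: 0.0355
```

```bash
python3 - <<'E'
from plan import *
plan(cov(.045,.072,.016),tool(C,.23-np.pi))
from cell import *
o=get_obs();c=camera("wrist"); T=np.eye(4); T[:3,:3]=R.from_quat(o["eef_rot"]).as_matrix(); T[:3,3]=o["ee_pos"]; T=T@c["hand_eye"]
np.savez("w2.npz",T=T,**c); cv2.imwrite("pics/w2.png",c["color"])
W=cloud(c,T); L=C.inv().apply((W-O).reshape(-1,3)).reshape(W.shape)
roi=(abs(L[...,0])<.1)&(abs(L[...,1])<.125)&(L[...,2]>.03)&(L[...,2]<.05)
k,lab,st,ce=cv2.connectedComponentsWithStats(roi.astype(np.uint8))
for i in range(1,k):
    if st[i,4]>30: print(st[i],np.median(L[lab==i][:,2]).round(4),rect(L[lab==i][:,:2]))
E
```

```text
goal [ 0.5248 -0.0959  0.1484] dp [ 0.0242  0.0035 -0.0531] rot [-0.0014 -0.0044  0.001 ] |rot| 0.005 q6 1.997
[299   0  25  15 313] 0.0389 ((0.04284731671214104, -0.058863118290901184), (0.012357608415186405, 0.006431122310459614), 5.868250370025635)
[ 320   71   55  107 2838] 0.0421 ((0.0036729436833411455, 0.00026818737387657166), (0.014694169163703918, 0.06405926495790482), 0.2872375249862671)
[ 410  119   26   52 1210] 0.0394 ((-0.04788894206285477, 0.000681564211845398), (0.012523936107754707, 0.0321657769382), 17.142475128173828)
[246 192  18  49 842] 0.0398 ((0.044813480228185654, 0.07165117561817169), (0.011470428667962551, 0.03151174262166023), 13.177318572998047)
```

View pics/w2.png

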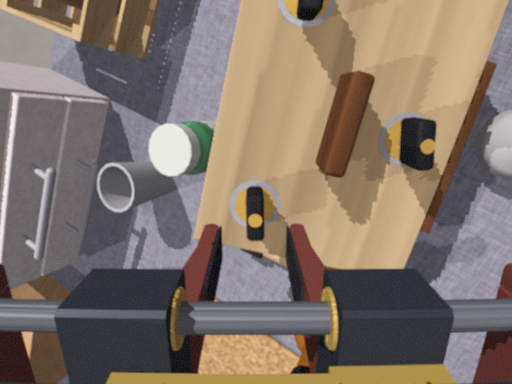

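Screw a is at (255,213), in line with the open jaws, and it agrees with the plan to within about 0.3 mm. I'll lower, close and turn it by about 1.32 rad.

play_rows:
  rows: "0.004 0.0006 -0.0089 0 0 0;0.004 0.0006 -0.0089 0 0 0;0.004 0.0006 -0.0089 0 0 0;0.004 0.0006 -0.0089 0 0 0;0.004 0.0006 -0.0089 0 0 0;0.004 0.0005 -0.0087 0 0 0;0 0 0 0 0 0"

```text
clock: 5.58
ee_pos: [0.5252, -0.0951, 0.1485]
eef_rot: [0.807, -0.554, 0.152, -0.14]
contact_force: [0.9, -0.3, -0.0]
width: 0.0351
```

play_rows:
  rows: "0 0 0 0 0 0;0 0 0 0 0 0;0 0 0 0 0 0;0 0 0 0 0 0"
  hand: 0
  force: 20

```text
clock: 6.08
ee_pos: [0.5247, -0.0958, 0.1494]
eef_rot: [0.807, -0.554, 0.153, -0.139]
contact_force: [-4.2, -4.0, 0.9]
width: 0.0119
```

play_rows:
  rows: "0 0 0 -0.0667 -0.0092 0.1506;0 0 0 -0.0667 -0.0092 0.1506;0 0 0 -0.0667 -0.0092 0.1506;0 0 0 -0.0667 -0.0092 0.1506;0 0 0 -0.0667 -0.0092 0.1506;0 0 0 -0.0667 -0.0092 0.1506;0 0 0 -0.0667 -0.0092 0.1506;0 0 0 -0.0667 -0.0092 0.1506"

```text
clock: 7.08
ee_pos: [0.525, -0.0953, 0.1496]
eef_rot: [0.976, 0.059, 0.208, -0.015]
contact_force: [-2.5, 0.4, 1.6]
width: 0.0116
```

```bash
python3 - <<'E'
from plan import *
plan(cov(.045,.072,.016),tool(C,1.57-np.pi)); plan(cov(.045,.072,.08),tool(C,1.57-np.pi)); o=get_obs(); print(o["moment"],o["contact_force"],o["width"])
E
```

```text
goal [ 0.5248 -0.0959  0.1484] dp [-0.0002 -0.0006 -0.0012] rot [-0.0039 -0.0014  0.0139] |rot| 0.015 q6 0.619
 goal [ 0.499  -0.0994  0.2068] dp [-0.0261 -0.0042  0.0572] rot [-0.0039 -0.0014  0.0139] |rot| 0.015 q6 0.619
[ 0.10644495  0.39717028 -0.00241518] [-2.49430363  0.44993898  1.5953295 ] 0.011583889718719464
```

play_rows:
  rows: "0 0 0 0 0 0;0 0 0 0 0 0;0 0 0 0 0 0;-0.005 -0.0007 0.0114 0 0 0;-0.005 -0.0007 0.0114 0 0 0;-0.005 -0.0007 0.0114 0 0 0;-0.005 -0.0007 0.0114 0 0 0;-0.005 -0.0007 0.0114 0 0 0"
  hand: 40

```text
clock: 8.07
ee_pos: [0.5, -0.099, 0.2074]
eef_rot: [0.976, 0.057, 0.208, -0.015]
contact_force: [-0.6, -0.0, 0.6]
width: 0.0352
```

```bash
cat > look.py <<'E'
from plan import *
from cell import camera
def look(name):
    o=get_obs();c=camera("wrist"); T=np.eye(4); T[:3,:3]=R.from_quat(o["eef_rot"]).as_matrix(); T[:3,3]=o["ee_pos"]; T=T@c["hand_eye"]
    cv2.imwrite(f"pics/{name}.png",c["color"])
    W=cloud(c,T); L=C.inv().apply((W-O).reshape(-1,3)).reshape(W.shape)
    roi=(abs(L[...,0])<.1)&(abs(L[...,1])<.125)&(L[...,2]>.03)&(L[...,2]<.05)
    k,lab,st,ce=cv2.connectedComponentsWithStats(roi.astype(np.uint8))
    for i in range(1,k):
        if st[i,4]>60: print(st[i],np.median(L[lab==i][:,2]).round(4),rect(L[lab==i][:,:2]))
E
python3 - <<'E'
from look import *
plan(cov(-.048,0,.075),tool(C,.305-np.pi)); look("w3")
E
```

```text
goal [ 0.4267 -0.1821  0.1643] dp [-0.0733 -0.083  -0.0431] rot [ 0.505   0.0677 -1.1363] |rot| 1.245 q6 0.684
[244 191  18  48 799] 0.0397 ((0.046476759016513824, 0.07267272472381592), (0.01162231620401144, 0.032119132578372955), 88.95323944091797)
[433 202  52  24 979] 0.0392 ((0.044032976031303406, -0.07100548595190048), (0.01253500860184431, 0.03244325518608093), 6.796618461608887)
[319 255  81  14 974] 0.0395 ((0.009532122872769833, -0.002543637529015541), (0.05560116842389107, 0.004788442049175501), 88.58998107910156)
```

play_rows:
  rows: "-0.0092 -0.0104 -0.0054 0.0631 0.0085 -0.142;-0.0092 -0.0104 -0.0054 0.0631 0.0085 -0.142;-0.0092 -0.0104 -0.0054 0.0631 0.0085 -0.142;-0.0092 -0.0104 -0.0054 0.0631 0.0085 -0.142;-0.0092 -0.0104 -0.0054 0.0631 0.0085 -0.142;-0.0092 -0.0104 -0.0054 0.0631 0.0085 -0.142;-0.0092 -0.0104 -0.0054 0.0631 0.0085 -0.142;-0.0092 -0.0104 -0.0054 0.0631 0.0085 -0.142"

```text
clock: 9.12
ee_pos: [0.4265, -0.1826, 0.1633]
eef_rot: [0.825, -0.525, 0.159, -0.135]
contact_force: [-0.6, -0.5, 0.2]
width: 0.0351
```

play_rows:
  rows: "0 0 0 0 0 0;0 0 0 0 0 0"

```text
clock: 9.38
ee_pos: [0.4269, -0.1821, 0.1635]
eef_rot: [0.827, -0.522, 0.159, -0.135]
contact_force: [-1.0, -0.1, -0.2]
width: 0.0354
```

```bash
python3 - <<'E'
from look import *
plan(cov(-.048,0,.016),tool(C,.305-np.pi)); look("w4")
E
```

```text
goal [ 0.4505 -0.1788  0.1105] dp [ 0.0236  0.0033 -0.053 ] rot [ 0.0007  0.0002 -0.0029] |rot| 0.003 q6 1.467
[ 131   35   29   59 1312] 0.0396 ((0.0431281179189682, -0.07140915095806122), (0.012658912688493729, 0.03219715505838394), 7.596156120300293)
[ 158  148   46   96 2193] 0.0422 ((0.0038550165481865406, 0.0009292829781770706), (0.06343349814414978, 0.014444362372159958), 88.72564697265625)
[245 196  19  49 845] 0.0399 ((-0.0481775626540184, 0.002013689838349819), (0.011993433348834515, 0.03186773136258125), 15.903566360473633)
[ 74 255  49  21 533] 0.0374 ((0.046355463564395905, 0.07090708613395691), (0.03031056746840477, 0.011623725295066833), 2.431025743484497)
```

play_rows:
  rows: "0.0039 0.0007 -0.0088 0 0 0;0.0039 0.0007 -0.0088 0 0 0;0.0039 0.0007 -0.0088 0 0 0;0.0039 0.0007 -0.0088 0 0 0;0.0039 0.0007 -0.0088 0 0 0;0.0039 0.0007 -0.0088 0 0 0;0 0 0 0 0 0"

```text
clock: 10.3
ee_pos: [0.45, -0.1775, 0.1096]
eef_rot: [0.827, -0.523, 0.158, -0.135]
contact_force: [-0.7, 0.4, -1.0]
width: 0.035
```

play_rows:
  rows: "0 0 0 0 0 0;0 0 0 0 0 0;0 0 0 0 0 0;0 0 0 0 0 0"
  hand: 0

```text
clock: 10.8
ee_pos: [0.4499, -0.1784, 0.1106]
eef_rot: [0.827, -0.523, 0.159, -0.134]
contact_force: [-5.8, -3.0, 2.2]
width: 0.0122
```

play_rows:
  rows: "0 0 0 -0.0632 -0.0087 0.1427;0 0 0 -0.0632 -0.0087 0.1427;0 0 0 -0.0632 -0.0087 0.1427;0 0 0 -0.0632 -0.0087 0.1427;0 0 0 -0.0632 -0.0087 0.1427;0 0 0 -0.0632 -0.0087 0.1427;0 0 0 -0.0632 -0.0087 0.1427;0 0 0 -0.0632 -0.0087 0.1427"

```text
clock: 11.8
ee_pos: [0.4504, -0.1769, 0.1109]
eef_rot: [0.976, 0.062, 0.208, -0.016]
contact_force: [-1.0, 3.4, 5.9]
width: 0.0121
```

play_rows:
  rows: "0 0 0 0 0 0;0 0 0 0 0 0;0 0 0 0 0 0;-0.005 -0.0007 0.0114 0 0 0;-0.005 -0.0007 0.0114 0 0 0;-0.005 -0.0007 0.0114 0 0 0;-0.005 -0.0007 0.0114 0 0 0;-0.005 -0.0007 0.0114 0 0 0"
  hand: 40

```text
clock: 12.8
ee_pos: [0.4248, -0.1816, 0.1684]
eef_rot: [0.976, 0.06, 0.208, -0.015]
contact_force: [0.1, 0.2, 0.7]
width: 0.035
```

```bash
python3 - <<'E'
from look import *
plan(cov(.045,-.072,.075),tool(C,.11-np.pi)); look("w5")
E
```

```text
goal [ 0.5206 -0.2418  0.2023] dp [ 0.0959 -0.0602  0.0338] rot [ 0.5847  0.0798 -1.32  ] |rot| 1.446 q6 0.229
[ 121   45   28   56 1232] 0.0396 ((0.045524194836616516, 0.07202652841806412), (0.01293246541172266, 0.03183814883232117), 89.35667419433594)
[ 341   61   57   27 1139] 0.0398 ((0.04305204749107361, -0.07108337432146072), (0.012273385189473629, 0.03204195573925972), 7.788053035736084)
[ 201  129  103   24 2396] 0.0423 ((0.0034080874174833298, 0.0009844638407230377), (0.06418433785438538, 0.013676252216100693), 89.14873504638672)
[243 192  18  48 819] 0.0398 ((-0.04831093177199364, 0.0019986722618341446), (0.011727201752364635, 0.03169180080294609), 89.23909759521484)
```

play_rows:
  rows: "0.012 -0.0075 0.0042 0.0726 0.0099 -0.164;0.012 -0.0075 0.0042 0.0726 0.0099 -0.164;0.012 -0.0075 0.0042 0.0726 0.0099 -0.164;0.012 -0.0075 0.0042 0.0726 0.0099 -0.164;0.012 -0.0075 0.0042 0.0726 0.0099 -0.164;0.012 -0.0075 0.0042 0.0726 0.0099 -0.164;0.012 -0.0075 0.0042 0.0726 0.0099 -0.164;0.012 -0.0075 0.0042 0.0726 0.0099 -0.164"

```text
clock: 13.85
ee_pos: [0.5213, -0.2416, 0.2012]
eef_rot: [0.772, -0.6, 0.146, -0.149]
contact_force: [-0.5, -1.0, 0.8]
width: 0.0353
```

play_rows:
  rows: "0 0 0 0 0 0;0 0 0 0 0 0"

```text
clock: 14.1
ee_pos: [0.5204, -0.2409, 0.2007]
eef_rot: [0.775, -0.596, 0.146, -0.149]
contact_force: [-0.0, -0.3, 0.1]
width: 0.0351
```

```bash
python3 - <<'E'
from look import *
plan(cov(.045,-.072,.016),tool(C,.11-np.pi)); look("w6")
E
```

```text
goal [ 0.5445 -0.2385  0.1484] dp [ 0.024   0.0023 -0.0523] rot [ 0.0042  0.0002 -0.0117] |rot| 0.012 q6 1.835
[249 191  18  50 858] 0.0399 ((0.042968329042196274, -0.0721060037612915), (0.011382972821593285, 0.031865838915109634), 7.099008560180664)
[283 335  22  20 382] 0.0424 ((0.003327182959765196, 0.022455930709838867), (0.01924080215394497, 0.0144392354413867), 89.7264633178711)
[214 369  34   5  97] 0.0314 ((0.04736930876970291, 0.0658898577094078), (0.02684723772108555, 0.0038558708038181067), 5.198699951171875)
```

play_rows:
  rows: "0.0038 0.0004 -0.0088 0 0 0;0.0038 0.0004 -0.0088 0 0 0;0.0038 0.0004 -0.0088 0 0 0;0.0038 0.0004 -0.0088 0 0 0;0.0038 0.0004 -0.0088 0 0 0;0.0037 0.0004 -0.0088 0 0 0;0 0 0 0 0 0"

```text
clock: 15.02
ee_pos: [0.5437, -0.2386, 0.1473]
eef_rot: [0.774, -0.598, 0.145, -0.149]
contact_force: [-0.5, -0.5, -0.5]
width: 0.0347
```

play_rows:
  rows: "0 0 0 0 0 0;0 0 0 0 0 0;0 0 0 0 0 0;0 0 0 0 0 0"
  hand: 0

```text
clock: 15.52
ee_pos: [0.5434, -0.2391, 0.1483]
eef_rot: [0.774, -0.598, 0.146, -0.149]
contact_force: [-5.0, -0.7, 3.3]
width: 0.0119
```

play_rows:
  rows: "0 0 0 -0.0723 -0.01 0.1635;0 0 0 -0.0723 -0.01 0.1635;0 0 0 -0.0723 -0.01 0.1635;0 0 0 -0.0723 -0.01 0.1635;0 0 0 -0.0723 -0.01 0.1635;0 0 0 -0.0723 -0.01 0.1635;0 0 0 -0.0723 -0.01 0.1635;0 0 0 -0.0723 -0.01 0.1635"

```text
clock: 16.52
ee_pos: [0.5442, -0.2378, 0.1487]
eef_rot: [0.976, 0.06, 0.208, -0.017]
contact_force: [0.1, 4.0, 5.5]
width: 0.0118
```

play_rows:
  rows: "0 0 0 0 0 0;0 0 0 0 0 0;0 0 0 0 0 0;-0.006 -0.0008 0.0135 0 0 0;-0.006 -0.0008 0.0135 0 0 0;-0.006 -0.0008 0.0135 0 0 0;-0.006 -0.0008 0.0135 0 0 0;-0.006 -0.0008 0.0135 0 0 0"
  hand: 40

```text
clock: 17.52
ee_pos: [0.5134, -0.2432, 0.2169]
eef_rot: [0.976, 0.057, 0.208, -0.016]
contact_force: [0.6, 0.2, 0.3]
width: 0.0351
```

```bash
python3 - <<'E'
from look import *
plan(cov(.004,0,.08),tool(C,0)); look("w7"); print(get_obs()["qpos"].round(3))
E
```

```text
goal [ 0.4717 -0.1759  0.1901] dp [-0.0417  0.0673 -0.0268] rot [-0.6428 -0.0884  1.4519] |rot| 1.59 q6 0.412
[244 186  17  46 742] 0.0398 ((0.0448472797870636, -0.07135067880153656), (0.011618035845458508, 0.031540580093860626), 89.00833129882812)
[ 43 191  29  44 927] 0.0392 ((0.0443553552031517, 0.07166396081447601), (0.031749531626701355, 0.01274860743433237), 2.0430734157562256)
[ 115  249   78   20 1298] 0.0415 ((0.006334436126053333, 0.003358811140060425), (0.010060347616672516, 0.05670057237148285), 0.3440067768096924)
[-0.79   0.18   1.876  0.441  0.872  0.413]
```

play_rows:
  rows: "-0.0046 0.0075 -0.003 -0.0714 -0.0098 0.1613;-0.0046 0.0075 -0.003 -0.0714 -0.0098 0.1613;-0.0046 0.0075 -0.003 -0.0714 -0.0098 0.1613;-0.0046 0.0075 -0.003 -0.0714 -0.0098 0.1613;-0.0046 0.0075 -0.003 -0.0714 -0.0098 0.1613;-0.0046 0.0075 -0.003 -0.0714 -0.0098 0.1613;-0.0046 0.0075 -0.003 -0.0714 -0.0098 0.1613;-0.0046 0.0075 -0.003 -0.0714 -0.0098 0.1613"
  hand: 32

```text
clock: 18.58
ee_pos: [0.4769, -0.1828, 0.1918]
eef_rot: [0.703, 0.68, 0.168, 0.123]
contact_force: [-0.8, -0.3, -0.1]
width: 0.028
```

play_rows:
  rows: "-0.0046 0.0075 -0.003 -0.0714 -0.0098 0.1613;0 0 0 0 0 0;0 0 0 0 0 0"

```text
clock: 18.95
ee_pos: [0.4728, -0.176, 0.1891]
eef_rot: [0.644, 0.736, 0.157, 0.137]
contact_force: [-0.6, 0.5, 0.5]
width: 0.0282
```

```bash
python3 - <<'E'
from look import *
plan(cov(.004,0.001,.014),tool(C,0)); look("w8"); print(get_obs()["qpos"].round(3))
E
```

```text
goal [ 0.4982 -0.1712  0.1298] dp [ 0.0254  0.0048 -0.0592] rot [-0.0006 -0.0003  0.0037] |rot| 0.004 q6 -1.184
[ 289   93   54   21 1072] 0.0396 ((0.04434189200401306, 0.07273360341787338), (0.03233728185296059, 0.011962899006903172), 0.19199158251285553)
[ 239  166   22   94 1947] 0.0423 ((0.0032476061023771763, 0.0005718693137168884), (0.013848560862243176, 0.06430239975452423), 0.05015494301915169)
[150 203  49  20 919] 0.0395 ((-0.04844963178038597, 0.001004721038043499), (0.011661998927593231, 0.03170011565089226), 89.2951431274414)
[-0.738  0.118  2.048  0.474  0.754 -1.184]
```

View pics/w8.png

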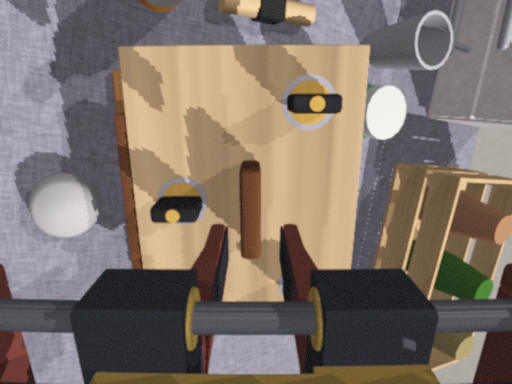

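All three bars read about 89° to 92°. The handle is at (250,210), centred between the jaws. I'll grip it and lift along the cover's normal.

play_rows:
  rows: "0.0042 0.0008 -0.0099 0 0 0;0.0042 0.0008 -0.0099 0 0 0;0.0042 0.0008 -0.0099 0 0 0;0.0042 0.0008 -0.0099 0 0 0;0.0042 0.0008 -0.0099 0 0 0;0.0042 0.0008 -0.0099 0 0 0;0 0 0 0 0 0"

```text
clock: 19.88
ee_pos: [0.4975, -0.1703, 0.1284]
eef_rot: [0.643, 0.737, 0.157, 0.136]
contact_force: [0.9, 0.4, 0.2]
width: 0.0283
```

play_rows:
  rows: "0 0 0 0 0 0;0 0 0 0 0 0;0 0 0 0 0 0;0 0 0 0 0 0;0 0 0 0 0 0"
  hand: 0
  force: 45

```text
clock: 20.5
ee_pos: [0.4974, -0.1707, 0.1294]
eef_rot: [0.643, 0.737, 0.157, 0.137]
contact_force: [-5.6, -1.2, 3.6]
width: 0.0138
```

play_rows:
  rows: "-0.0016 -0.0002 0.0037 0 0 0;-0.0016 -0.0002 0.0037 0 0 0;-0.0024 -0.0003 0.0055 0 0 0;-0.0024 -0.0003 0.0055 0 0 0;-0.0024 -0.0003 0.0055 0 0 0;-0.0024 -0.0003 0.0055 0 0 0;-0.0024 -0.0003 0.0055 0 0 0;-0.0024 -0.0003 0.0055 0 0 0"

```text
clock: 21.5
ee_pos: [0.4798, -0.1729, 0.1701]
eef_rot: [0.643, 0.737, 0.157, 0.137]
contact_force: [-0.9, -0.3, -4.0]
width: 0.014
```

play_rows:
  rows: "-0.002 0 0.008 0 0 0;-0.002 0 0.011 0 0 0;0 0 0.013 0 0 0;0 0 0.013 0 0 0;0 0 0.013 0 0 0;0 0 0.013 0 0 0;0 0 0.013 0 0 0;0 0 0.008 0 0 0"

```text
clock: 22.5
ee_pos: [0.4763, -0.1731, 0.2628]
eef_rot: [0.643, 0.737, 0.157, 0.137]
contact_force: [0.2, -0.1, -4.4]
width: 0.0136
```

```bash
cat >> plan.py <<'E'
M0=np.array([.5255,.2475,.006]); MY=R.from_euler("z",-.0425)
E
python3 - <<'E'
from look import *
plan(M0+MY.apply([.004,.001,.030+.20]),tool(MY,0)); o=get_obs();print(o["qpos"].round(3),o["contact_force"])
c=camera("scene"); cv2.imwrite("pics/s2.png",cv2.resize(c["color"][100:340,120:380],(780,720))[:600])
E
```

```text
goal [0.5295 0.2483 0.236 ] dp [ 0.0533  0.4214 -0.0268] rot [-0.0188  0.42   -0.1767] |rot| 0.456 q6 -1.057
[-0.726  0.016  1.939  0.392  0.941 -1.057] [ 0.208284   -0.08208555 -4.43188733]
```

View pics/s2.png

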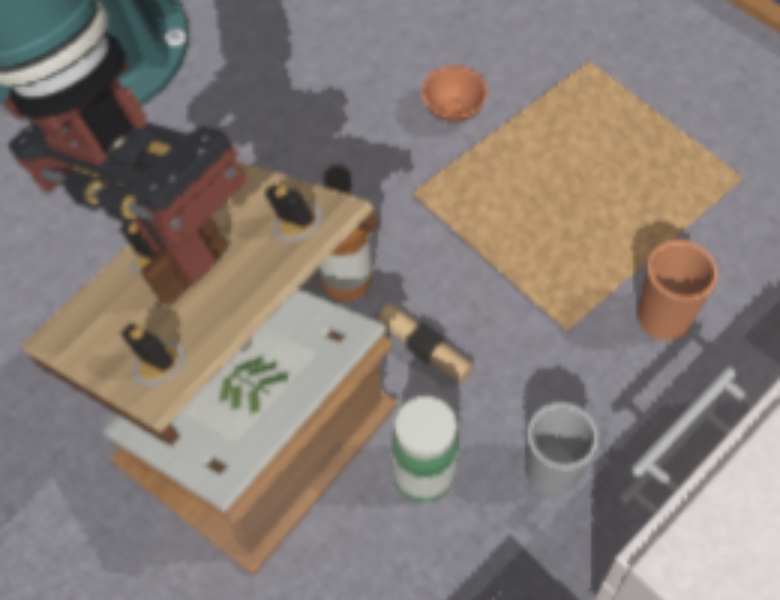

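The picture shows the cover hanging free in the gripper, with the bare deck below it and the bottle still clear of its edge. I'll level it, then carry it over.

play_rows:
  rows: "0 0 0.003 -0.0024 0.0525 -0.0221;0 0 0.003 -0.0024 0.0525 -0.0221;0 0 0.003 -0.0024 0.0525 -0.0221;0 0 0.003 -0.0024 0.0525 -0.0221;0 0 0.003 -0.0024 0.0525 -0.0221;0 0 0.003 -0.0024 0.0525 -0.0221;0 0 0.003 -0.0024 0.0525 -0.0221;0 0 0.003 -0.0024 0.0525 -0.0221"

```text
clock: 23.55
ee_pos: [0.4762, -0.1726, 0.2855]
eef_rot: [0.722, 0.691, -0.0, -0.001]
contact_force: [0.4, -0.6, -5.7]
width: 0.014
```

play_rows:
  rows: "0.002 0.015 0 0 0 0;0.0034 0.0265 0 0 0 0;0.0034 0.0275 0 0 0 0;0.0034 0.0275 0 0 0 0;0.0034 0.0275 0 0 0 0;0.0034 0.0275 0 0 0 0;0.0034 0.0275 0 0 0 0;0.0034 0.0275 0 0 0 0"

```text
clock: 24.55
ee_pos: [0.5011, 0.0356, 0.2854]
eef_rot: [0.722, 0.692, 0.001, -0.001]
contact_force: [0.1, 0.2, -4.9]
width: 0.014
```

play_rows:
  rows: "0.0034 0.0275 0 0 0 0;0.0034 0.0275 0 0 0 0;0.0034 0.0275 0 0 0 0;0.0034 0.0275 0 0 0 0;0.0034 0.0275 0 0 0 0;0.0034 0.0275 0 0 0 0;0.0034 0.0265 0 0 0 0;0.002 0.015 0 0 0 0"

```text
clock: 25.55
ee_pos: [0.5267, 0.2418, 0.2853]
eef_rot: [0.722, 0.692, 0.0, -0.001]
contact_force: [1.1, -0.1, -4.0]
width: 0.0136
```

```bash
python3 - <<'E'
from look import *
plan(M0+MY.apply([.004,.001,.030]),tool(MY,0)); o=get_obs();print(o["qpos"].round(3),o["contact_force"],o["width"])
c=camera("wrist");T=np.eye(4); T[:3,:3]=R.from_quat(o["eef_rot"]).as_matrix(); T[:3,3]=o["ee_pos"]; W=cloud(c,T@c["hand_eye"])
t=o["ee_pos"]; L=MY.inv().apply((W-t).reshape(-1,3)).reshape(W.shape)
roi=(abs(L[...,0])<.11)&(L[...,1]<.13)&(L[...,1]>.02)&(abs(L[...,2]+.006)<.012); p=L[roi]
print("plate tilt",np.linalg.lstsq(np.c_[p[:,:2],np.ones(len(p))],p[:,2],rcond=None)[0].round(4), len(p)); print(rect(p[:,:2]))
cv2.imwrite("pics/w9.png",c["color"])
E
```

```text
goal [0.5295 0.2483 0.036 ] dp [ 0.0028  0.0065 -0.2493] rot [-0.0015 -0.001  -0.0012] |rot| 0.002 q6 0.351
[0.31  0.28  1.469 0.002 1.393 0.351] [ 1.05493259 -0.11795128 -4.04345919] 0.01361595881173714
plate tilt [-0.0002 -0.     -0.0047] 54826
((-0.003029763698577881, 0.06464256346225739), (0.08926423639059067, 0.17096160352230072), 89.98900604248047)
```

View pics/w9.png

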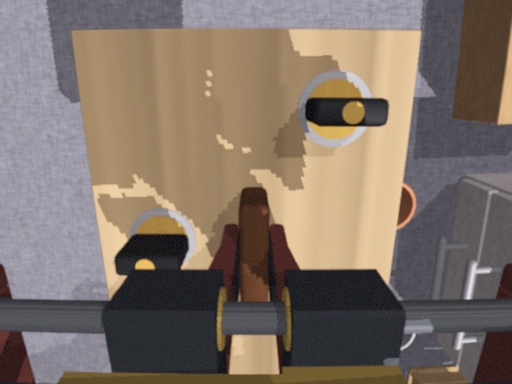

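The wrist view shows the cover held level, with the handle centred at (254,235) and the bars along the cover's x. I'll lower it.

play_rows:
  rows: "0.0006 0.0011 -0.012 0 0 0;0.0006 0.0011 -0.022 0 0 0;0.0006 0.0011 -0.025 0 0 0;0.0006 0.0011 -0.025 0 0 0;0.0004 0.0011 -0.025 0 0 0;0 0.001 -0.025 0 0 0;0 0 -0.025 0 0 0;0 0 -0.022 0 0 0"

```text
clock: 26.6
ee_pos: [0.5297, 0.2452, 0.1031]
eef_rot: [0.722, 0.691, -0.001, -0.0]
contact_force: [0.4, 0.3, -4.7]
width: 0.0139
```

play_rows:
  rows: "0 0 -0.018 0 0 0;0 0 -0.014 0 0 0;0 0 -0.01 0 0 0;0 0 -0.006 0 0 0;0 0 -0.004 0 0 0;0 0 -0.004 0 0 0;0 0 -0.003 0 0 0;0 0 0 0 0 0"

```text
clock: 27.6
ee_pos: [0.5303, 0.2466, 0.0456]
eef_rot: [0.722, 0.692, -0.0, -0.0]
contact_force: [0.2, 0.0, -5.5]
width: 0.0138
```

```bash
python3 - <<'E'
from plan import *
plan(M0+MY.apply([.004,.001,.0287]),tool(MY,0)); o=get_obs();print(o["contact_force"],o["moment"])
from cell import camera
c=camera("top"); np.savez("top1.npz",**c); W=cloud(c)
cv2.imwrite("pics/t2.png",cv2.resize(c["color"][100:300,60:320],(780,600)))
E
```

```text
goal [0.5295 0.2483 0.0347] dp [-0.0008  0.0018 -0.0109] rot [-0.0002 -0.0008  0.0003] |rot| 0.001 q6 0.359
[ 0.15815452  0.01445657 -5.4523114 ] [ 0.0108486  -0.04917198 -0.02166957]
```

View pics/t2.png

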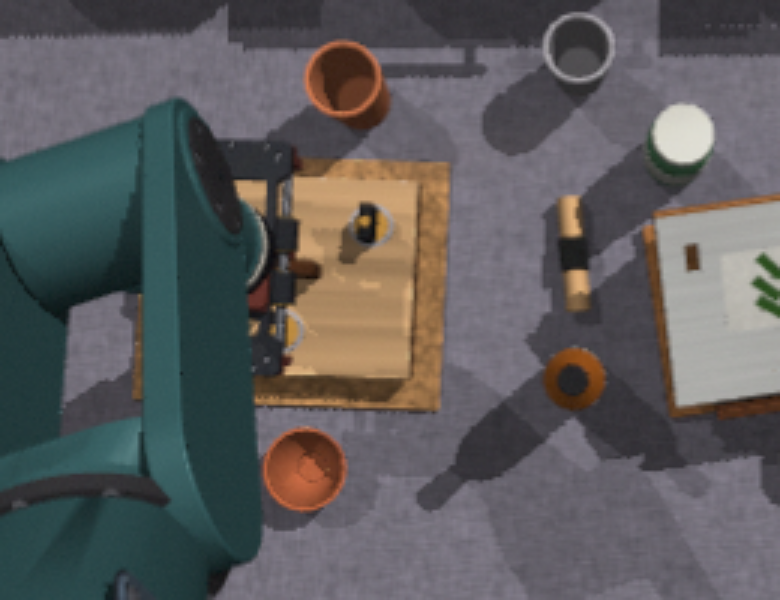

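The cover sits about 11 mm above the mat, square and roughly centred, with the mat edges showing around it. The other things are where they were. I'll lower the last bit.

play_rows:
  rows: "0 0.001 -0.003 0 0 0;0 0.001 -0.003 0 0 0;0 0 -0.002 0 0 0;0 0 -0.001 0 0 0;0 0 -0.001 0 0 0;0 0 0 0 0 0;0 0 0 0 0 0"

```text
clock: 28.52
ee_pos: [0.5305, 0.2486, 0.0358]
eef_rot: [0.722, 0.692, -0.0, -0.0]
contact_force: [-0.4, 0.2, -5.5]
width: 0.0138
```

play_rows:
  rows: "0 0 -0.001 0 0 0;0 0 -0.001 0 0 0;0 0 0 0 0 0"

```text
clock: 28.9
ee_pos: [0.5305, 0.2486, 0.0356]
eef_rot: [0.722, 0.692, 0.0, -0.0]
contact_force: [-5.2, -2.1, 13.4]
width: 0.014
```

play_rows:
  rows: "0 0 0.001 0 0 0;0 0 0 0 0 0;0 0 0 0 0 0"

```text
clock: 29.28
ee_pos: [0.5305, 0.2486, 0.0357]
eef_rot: [0.722, 0.692, 0.0, -0.0]
contact_force: [-2.4, -1.5, 8.6]
width: 0.0137
```

play_rows:
  rows: "0 0 0 0 0 0;0 0 0 0 0 0;0 0 0 0 0 0;0 0 0 0 0 0"
  hand: 32

```text
clock: 29.78
ee_pos: [0.5305, 0.2486, 0.0346]
eef_rot: [0.722, 0.692, -0.0, -0.0]
contact_force: [0.7, 0.3, -0.2]
width: 0.0277
```

play_rows:
  rows: "0 0 0.006 0 0 0;0 0 0.01 0 0 0;0 0 0.015 0 0 0;0 0 0.02 0 0 0;0 0 0.03 0 0 0;0 0 0.03 0 0 0;0 0 0.03 0 0 0;0 0 0.03 0 0 0"

```text
clock: 30.78
ee_pos: [0.5304, 0.2486, 0.208]
eef_rot: [0.722, 0.692, 0.0, -0.0]
contact_force: [0.6, 0.4, 0.6]
width: 0.0281
```

play_rows:
  rows: "-0.02 0 0.02 0 0 0;-0.02 0 0.02 0 0 0;-0.02 0 0.02 0 0 0;-0.02 0 0 0 0 0;-0.02 0 0 0 0 0;-0.02 0 0 0 0 0;0 0 0 0 0 0"

```text
clock: 31.65
ee_pos: [0.4084, 0.2484, 0.2652]
eef_rot: [0.722, 0.692, -0.001, -0.001]
contact_force: [0.4, 0.5, -0.2]
width: 0.0278
```

```bash
python3 - <<'E'
from plan import *
from cell import camera
o=get_obs();c=camera("wrist");T=np.eye(4); T[:3,:3]=R.from_quat(o["eef_rot"]).as_matrix(); T[:3,3]=o["ee_pos"]; W=cloud(c,T@c["hand_eye"])
L=MY.inv().apply((W-M0).reshape(-1,3)).reshape(W.shape)  # mat frame, top surface
hsv=cv2.cvtColor(c["color"],cv2.COLOR_BGR2HSV)
pl=(abs(L[...,0])<.13)&(abs(L[...,1])<.15)&(abs(L[...,2]-.024)<.006); p=L[pl]
print("tilt/z",np.linalg.lstsq(np.c_[p[:,:2],np.ones(len(p))],p[:,2],rcond=None)[0].round(4),rect(p[:,:2]))
mt=(abs(L[...,0])<.14)&(abs(L[...,1])<.16)&(abs(L[...,2])<.006)&(hsv[...,1]>90)&(hsv[...,0]<25)
q=L[mt]; print("mat",rect(q[:,:2]))
roi=(abs(L[...,0])<.1)&(abs(L[...,1])<.125)&(L[...,2]>.045)&(L[...,2]<.065)
k,lab,st,ce=cv2.connectedComponentsWithStats(roi.astype(np.uint8))
for i in range(1,k):
    if st[i,4]>60: print(st[i],rect(L[lab==i][:,:2]))
t=camera("top"); cv2.imwrite("pics/end.png",np.hstack([cv2.resize(c["color"],(400,300)),cv2.resize(t["color"],(400,300))]))
E
```

```text
tilt/z [-0.0004 -0.0005  0.0248] ((-0.021105453372001648, 0.00035256892442703247), (0.2214643657207489, 0.21750862896442413), 89.85426330566406)
mat ((0.014385446906089783, 0.0017536133527755737), (0.25041478872299194, 0.2694014310836792), 0.26948946714401245)
[384  92  32  11 336] ((0.04639843851327896, 0.07282043993473053), (0.03184794634580612, 0.010934476740658283), 1.1937239170074463)
[349 133  19  56 804] ((0.005891506560146809, 0.0006287917494773865), (0.014517475850880146, 0.0644160583615303), 0.20767396688461304)
[300 155  29  11 301] ((-0.04610519856214523, 0.0010438207536935806), (0.0322178490459919, 0.011088008061051369), 0.9941617846488953)
[371 212  29  11 287] ((0.04595589265227318, -0.07022764533758163), (0.011297323741018772, 0.03249412029981613), 89.9295883178711)
```

View pics/end.png

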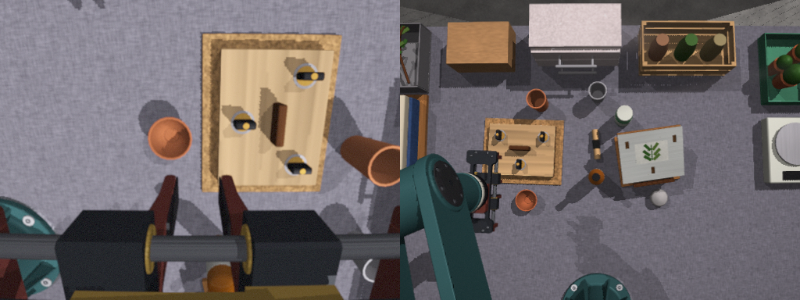

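The cover lies flat and centred on the mat, all three bars run along the cover's x, and the other objects look unmoved. The gripper is clear, so I'm handing in.

```bash
python3 -c "
from cell import *
print(close_job())"
```

```text
the job is handed in; nothing more can be done
None
```

The press is open. I turned screws a, c and b loose one after another with the cover in place, then lifted the cover off, set it down gently on the cork mat and released it. The job was handed in at about 32 s of the 72 s allowed; `close_job()` gives no verdict.

**Last checks before handing in:**

| Check | Result | Limit |
|---|---|---|
| Screws a, b, c | about 89–91° each (1.55–1.59 rad) | above 1.3 rad |
| Cover centre from mat centre | about 2 mm along x, 1 mm along y | 25 mm |
| Cover sides against the mat's | under 0.01 rad | 0.17 rad |
| Cover tilt | under 0.001 rad | 0.06 rad |

- **Setting down:** the cover touched the mat while still held, with about 13 N on the wrist. The gripper was clear of everything at hand-in.
- **Other objects:** I only checked these by eye. All seven looked unmoved in the last pictures.
- **Disagreements:** the top and wrist cameras placed the cover about 2 mm apart, and I used a value in between. In the last check, the fitted outline of the mat was too wide along x (250 mm instead of 220), probably because it took in the copper cup. The outline fitted to the cover plate was too wide in the same way, again 218 mm instead of 170. The centre offset above therefore comes from the handle and screws, relative to the mat centre from the first top view. The mat's near edge confirmed that centre to about 1 mm.

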